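# Shorten the window squeegee by one hole and stow it in its tidy tray

### The job

The window squeegee has been left pulled out to its full length. Put it away: lay it flat in the low steel tidy tray, blade towards the tray's closed end and spring pin upwards, with its handle one hole shorter than now (press the spring pin flush, slide the handle in towards the blade and let the pin pop out of the next hole), so that the handle no longer sticks out of the tray's open end. Leave the jars, the mill, the peeler and the tin opener where they are.

Things in the scene. Friction and masses are not known exactly. Their poses are not given: they have to be found in the camera images.
- squeegee: Loose T-shaped window squeegee, 0.34 kg, lying flat pin up: black cross head with rubber blade, aluminium inner tube, aluminium handle sleeve sliding over it. Origin on its underside under the middle of its full 230 mm length; x from handle to blade, z up. Head x +70 to +115 mm, 112 mm wide, 22 high. Sleeve x -115 to +10 mm at full length, 30 wide, underside at 0, flat top 24 mm high.
- bare_tube (a point): Where to lift the squeegee: centre of the bare inner tube, at its underside level, near the centre of mass (origin x +32 mm). The tube is 22 mm wide in y, 4 to 20 mm above the squeegee's underside, bare from the collar (x +10 mm at full length) to the head (x +70 mm). Axes as the squeegee's.
- squeegee_handle (a joint): Slide of the handle sleeve along the inner tube, m: 0 at full length (start, pin in the hole next to the collar), grows as the handle slides towards the blade (+x); 0.035 with the pin in the next hole (whole length 195 mm), 0.070 in the last. 1 mm of play. Three holes 16 mm wide, 35 mm apart in the sleeve's top. Locked while the pin is out.
- squeegee_pin (a joint): Travel of the spring pin, m: 0 fully out, 6 mm above the sleeve's flat top; 0.006 flush with that top, about 6 N; 0.008 under the sleeve's wall. Domed (7 mm radius): held flush by a fingertip, the hole's edge pushes it on down once the sleeve is pushed with about 10 N; it then stays down by itself until the next hole comes over it, where it springs out and locks.
- pin_top (a point): Top of the spring pin's dome, 30 mm above the squeegee's underside when out. The pin sits in the inner tube at x -22 mm of the squeegee and does not move with the sleeve. Axes as the squeegee's.
- collar_step (a point): Middle of the rear face of the black collar at the sleeve's mouth, at the level of the sleeve's flat top. The collar (16 mm long, 36 wide, 32 high) forms a step 8 mm above that top: a fingertip that holds the pin flush can push the step, and so the sleeve, towards the blade. 16 mm ahead of the pin's axis at full length; moves with the sleeve. Axes as the squeegee's.
- handle_end (a point): Rear end of the handle sleeve, at its underside; moves with the sleeve. Axes as the squeegee's.
- blade_mid (a point): Middle of the blade's front edge (squeegee x +115 mm), at the level of the squeegee's underside. Axes as the squeegee's.
- tray: Low steel tidy tray, fixed. Origin at the worktop under the middle of its floor; x points to its closed end. Floor top at z 4 mm; inside 130 mm wide (y) and 210 mm long, from the open front edge at x -105 mm to the end wall's inner face at x +105 mm. Side and end walls 3 mm thick, 27 mm high; none at the front. The end wall takes the push when the blade lies against it.
- spice_a: bystander: spice jar with an orange lid, 42 mm wide, 106 mm high; origin under its centre
- spice_b: bystander: spice jar with a black lid, 40 mm wide, 105 mm high; origin under its centre
- pepper_mill: bystander: wooden pepper mill, 58 mm wide, 170 mm high; origin under its centre
- peeler: bystander: peeler lying flat, 170 x 25 x 18 mm; origin under its centre
- tin_opener: bystander: tin opener lying flat, 174 x 41 x 20 mm; origin under its centre

How it is judged (in metres and radians):
At the end, for the whole second after the job is handed in: Squeegee at rest flat on the tray floor (tilt < 0.08 rad, both ends within 6 mm), blade at the closed end, within 20 mm of the middle; handle one hole shorter (0.031 to 0.039 m), pin sprung out to within 2 mm, handle's end inside the open front edge (1 mm over at most) (value of joint squeegee_handle between 0.031 and 0.039 m and value of joint squeegee_pin below 0.002 m and x of handle_end in the frame of tray above -0.106 m and x of blade_mid in the frame of tray between 0.08 and 0.108 m and y of blade_mid in the frame of tray between -0.02 and 0.02 m and z of blade_mid in the frame of tray between 0.001 and 0.009 m and z of handle_end in the frame of tray below 0.01 m and angle between squeegee's own z axis and vertical below 0.08 rad and linear speed of squeegee below 0.01 m/s); the robot touches nothing.
It fails at once if a spice jar, the pepper mill, the peeler or the tin opener is moved by more than 30 mm (distance of any of spice_a, spice_b, pepper_mill, peeler, tin_opener from where it was at the start of the episode above 0.03 m).
It also fails if it takes over 45 s, if anything falls off the work surface, if the arm or the gripper's body presses on something with over 40 N, if the wrist force passes 120 N, or if a joint passes its speed limit or range.

### The arm

A 7-joint arm with a two-finger parallel gripper is mounted at the origin on a cart in front of the work surface, level with it; the furniture and walls round the work are solid. World frame = base frame: x ahead of the robot, y to its left, z up, the work surface at z = 0. Lengths are in m, angles in degrees, forces in N, time in s.
With the tool pointing down it reaches from about 0.4 to 0.925 m from the base axis. Payload 5.6 kg.
Tool frame: the origin (TCP) lies at the very end of the fingers, on their centre line; the grasp point (between the pads) lies env.grip_point_offset behind it (env.grip_point_offset is the distance from the TCP to the grasp point, in m); z points along the fingers, y is the line along which they close (so a half turn about z gives the same grasp; the last joint's range is limited). The gripper opens to 85 mm and grips with 20 to 120 N. Pads are 22 mm wide; open, the fingers measure 114 mm over their backs; the gripper's body (76 mm by 85 mm) begins 54 mm behind the grasp point. The pads swing forward as they close: fully open they stand 13 mm farther back than shut.
Start: joints at [-65.546, 26.786, -0.665, 91.828, 0.344, 61.387, -3.226], TCP at [0.294, 0.58, 0.231] pointing down, gripper open.
Joint ranges: [-144.91, 144.91], [-17.63, 115.5], [-89.93, 88.59], [15.96, 139.68], [-74.01, 254.01], [8.47, 105.57], [-167.45, 167.45]. Speed limits (degrees/s): [147.25, 147.25, 180, 180, 180, 180, 180].

### API

Orientations are given as a 3x3 rotation matrix whose columns are the frame's x, y, z axes.
In Python, from rig import status, vision, job, env gives the robot as it stands.
- The arm moves only by the shell command python3 -m handwheel 'ROWS'. ROWS is a JSON object of lists of equal length, an entry for each row: "xyz": the shift along the tool's x, y, z in cm, a list of three; "yaw": the turn about the tool's z in degrees; "fingers": the opening, from 0 (shut) to 1 (fully open). In form: {"xyz": [[dx, dy, dz], ...], "yaw": [yaw, ...], "fingers": [fingers, ...]}. A call has 1 to 20 rows; each row shifts and turns the commanded pose from where the row before left it, along the tool's axes as they then stand; what a row does not reach is not made up. A row lasts 1/12 s, in which the tool goes at most 41.7 mm and 7.16 degrees, less where a joint would pass 70% of its speed; a pose out of reach is approached as far as the arm can. A call is refused whole if a number of a shift passes 4.17 or a number of a turn 7.16, either way. A call with a gripper value outside its range is refused whole. The fingers move at their own pace and stop on an object; the grip force is fixed at half the most. Time passes only in rows, so rows that do not move let the fingers close. It gives the time, the measured TCP pose, the force, the opening and the grip force at its end, in the units of the state.
- status.get_state(): the state, without advancing time (a new reading comes with each control period).
- vision.snapshot(name): name is "scene" or "top" or "wrist"; returns a dict with "pixels" (384x512x3 uint8, blue, green, red), "fx", "fy", "cx", "cy" (pixels), "R" (3x3) and "t" (3): a world point X has camera coordinates R X + t; the wrist camera has in their place "tool_from_camera" (4x4, takes a point from camera to tool coordinates, whose origin is the TCP and whose axes are the flange's). Camera axes: x right, y down, z forward; pixel columns grow to the right and rows downward; lengths in m; the calibration is good to about 2 mm. A picture is of the moment at which its call begins: read the wrist's pose just before it. There is no depth.
- job.hand_in(): hands the job in; it is judged then, once.
The state is a dict: "t": time; "joints": joint angles; "qvel": joint speeds; "tau": joint torques, N m; "position": TCP position; "orientation": TCP orientation; "ft_force": force on the tool from outside, world axes, zero at the start; "ft_torque": the same for the moment, N m; "gripper_width": finger opening in m; "grip_force": force on a finger pad.
Only numpy, scipy, OpenCV 4.12 (cv2) and the standard library are available. Lean on these libraries where they do the work, as an engineer would, in place of code of your own. Each camera call takes 0.05 s, during which the arm holds its last target. There are 200 camera calls.

## Working session

There is one attempt and no reset: what is moved stays moved. The work goes in short steps, Python scripts to look and compute and a shell command to move; the robot and the scene stay as the last step left them, time stands still between calls to the robot, and variables do not carry over. Pictures are saved under pics/ and viewed, at most 10 in all, crops included, and the job is handed in when it is done.

```bash
mkdir -p pics; ls
cat > h.py <<'E'
import numpy as np, cv2
from rig import status, vision, job, env
def snap(n, f=None):
    s=status.get_state(); p=vision.snapshot(n)
    if n=="wrist":
        T=np.array(p["tool_from_camera"]); Rt=np.array(s["orientation"]); 
        Rw=Rt@T[:3,:3]; c=Rt@T[:3,3]+np.array(s["position"])
        p["R"]=Rw.T; p["t"]=-Rw.T@c
    if f: cv2.imwrite("pics/"+f, p["pixels"])
    return p
def ray(p,u,v,z):
    R=np.array(p["R"]);t=np.array(p["t"])
    c=-R.T@t; d=R.T@np.array([(u-p["cx"])/p["fx"],(v-p["cy"])/p["fy"],1])
    return c+d*(z-c[2])/d[2]
def proj(p,X):
    q=np.array(p["R"])@np.array(X)+np.array(p["t"]); return p["fx"]*q[0]/q[2]+p["cx"],p["fy"]*q[1]/q[2]+p["cy"]
E
python3 - <<'E'
from h import *
import pickle
a=snap("top");b=snap("scene")
pickle.dump((a,b),open("p0.pkl","wb"))
cv2.imwrite("pics/top0.png",cv2.resize(a["pixels"],(800,600),interpolation=cv2.INTER_CUBIC))
cv2.imwrite("pics/scene0.png",b["pixels"])
s=status.get_state();print(s, env.grip_point_offset)
for n in (a,b): print(n["fx"],-np.array(n["R"]).T@np.array(n["t"]))
E
```

```text
pics
{'t': 0.1, 'joints': array([-65.54512988,  26.83426918,  -0.66398784,  91.87564723,
         0.34628385,  61.38540639,  -3.22685668]), 'qvel': array([ 0.02921081, -0.15152838, -0.06937971, -0.21400564,  0.03191787,
       -0.0594078 ,  0.03013275]), 'tau': array([ 1.40005286e-03, -5.33522558e+01,  2.16145988e-02, -2.51968002e+01,
        1.15037884e-02,  4.24952668e-03,  6.78341522e-06]), 'position': array([0.29412212, 0.57908991, 0.23039602]), 'orientation': array([[-8.91616673e-01,  4.52790635e-01, -5.90936034e-04],
       [ 4.52790992e-01,  8.91615392e-01, -1.51980127e-03],
       [-1.61264117e-04, -1.62265066e-03, -9.99998670e-01]]), 'ft_force': array([ 0.4338176 , -0.16808554,  0.3411849 ]), 'ft_torque': array([-0.03185712,  0.01519803,  0.02113425]), 'grip_force': 0.0, 'gripper_width': 0.08580955398448277} 0.0187
403.10321508588726 [ 0.34756016 -0.06194827  1.04096951]
361.7218186693555 [ 0.03794212 -0.55820193  0.59230554]
```

View pics/top0.png

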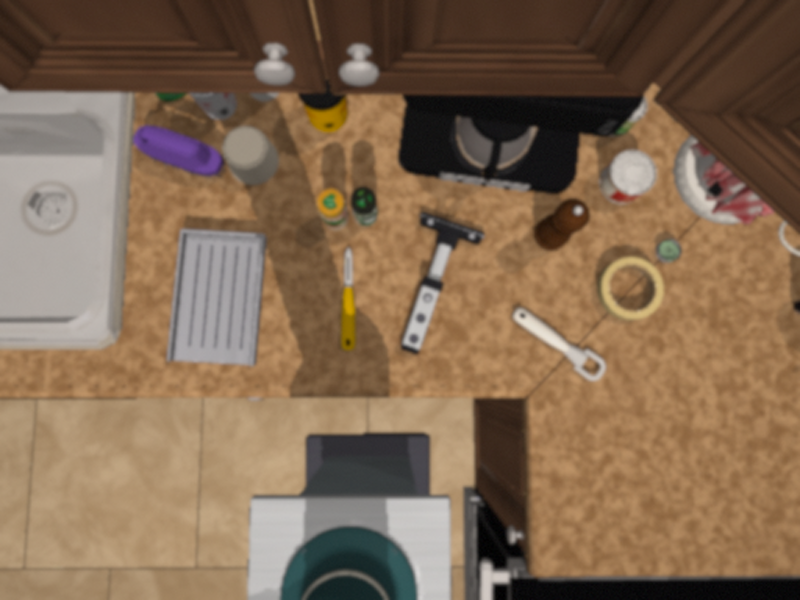

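View pics/scene0.png

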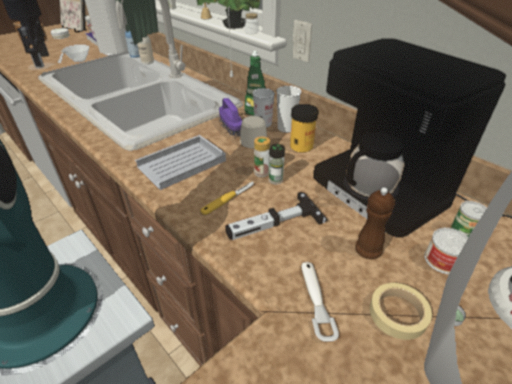

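The top view shows the tray at about (217,297), the squeegee from its handle end at (412,348) to its head at (452,228), with the pin somewhere near (433,285). The peeler, at (348,300), and the jars lie between them. I'll take enlarged crops to find the tray's closed end and the keypoints.

Run:
```python
from h import *
import pickle
a,b=pickle.load(open("p0.pkl","rb"))
t=a["pixels"]
A=cv2.resize(t[140:240,100:175],None,fx=5.2,fy=5.2,interpolation=cv2.INTER_CUBIC)
B=cv2.resize(t[130:230,250:313],None,fx=5.2,fy=5.2,interpolation=cv2.INTER_CUBIC)
cv2.imwrite("pics/c0.png",np.hstack([A,B]))
print(A.shape,B.shape)
cv2.imwrite("pics/c1.png",cv2.resize(b["pixels"][130:250,130:330],None,fx=4,fy=4,interpolation=cv2.INTER_CUBIC))
```

```text
(520, 390, 3) (520, 328, 3)
```

View pics/c0.png

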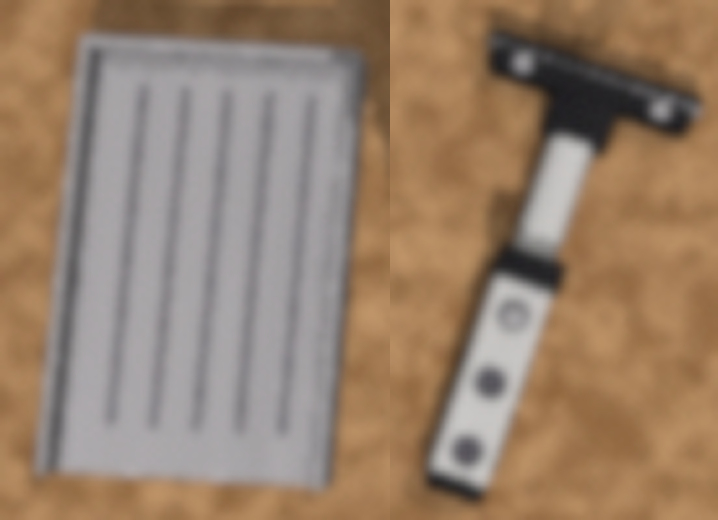

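View pics/c1.png

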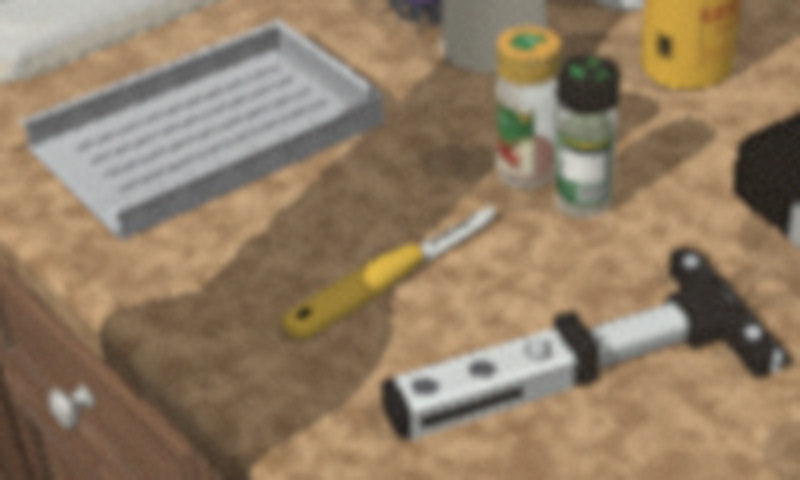

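The tray's open end faces the robot and its closed end points away. The squeegee lies pin up, with the pin at (514,316) in the left crop. I'll compute the poses from these.

Run:
```python
from h import *
import pickle
a,b=pickle.load(open("p0.pkl","rb"))
A=lambda u,v,z: ray(a,(u+.5)/5.2-.5+100,(v+.5)/5.2-.5+140,z)[:2]
B=lambda u,v,z: ray(a,(u-390+.5)/5.2-.5+250,(v+.5)/5.2-.5+130,z)[:2]
FL,FR,NL,NR=A(82,38,.027),A(362,50,.027),A(38,472,.027),A(328,488,.027)
print("tray",FL,FR,NL,NR)
ax=(FL+FR-NL-NR)/2;print(np.linalg.norm(ax),np.linalg.norm(FL-FR),np.linalg.norm(NL-NR),"ctr(mean)",(FL+FR+NL+NR)/4,np.degrees(np.arctan2(ax[1],ax[0])))
pin=B(514,316,.028);h3=B(467,451,.024);s=(B(523,64,.022)+B(661,110,.022))/2;e=B(456,490,.012);col=B(531,268,.032)
print("pin",pin,"h3",h3,"screws",s,"end",e,"col",col)
d=s-h3;th=np.degrees(np.arctan2(d[1],d[0]));u=d/np.linalg.norm(d);print("yaw",th,np.linalg.norm(pin-h3),np.linalg.norm(s-pin))
print("bare",pin+u*.054,"origin",pin+u*.022,"end",np.dot(e-pin,u))
for n,Bp in dict(jarA=(332,205),jarB=(363,200),).items(): print(n,ray(a,Bp[0]*.64,Bp[1]*.64,.1)[:2])
for n,Bp in dict(peel1=(349,250),peel2=(349,347),mill=(573,215)).items(): print(n,ray(a,Bp[0]*.64,Bp[1]*.64,.015 if n[0]=='p' else .16)[:2])
```

```text
tray [0.57744957 0.28087796] [0.57193433 0.14361383] [0.36558275 0.29208873] [0.35802563 0.15376585]
0.21315555232809524 0.13737488059072428 0.1385291687203621 ctr(mean) [0.46824807 0.21758659] -2.8723405932457444
pin [ 0.46634542 -0.12260889] h3 [ 0.40092074 -0.09968472] screws [ 0.58178608 -0.16240755] end [ 0.38250944 -0.09469721] col [ 0.48940317 -0.13078034]
yaw -19.12618578024502 0.06932464775099832 0.12210847861227957
bare [ 0.51736458 -0.14030198] origin [ 0.487131   -0.12981719] end -0.0883534277970602
jarA [0.60013498 0.02688379]
jarB [ 0.60821994 -0.02048652]
peel1 [0.54664042 0.00573935]
peel2 [0.38675255 0.00402667]
mill [ 0.57077589 -0.32538996]
```

```bash
cat >> h.py <<'E'
def todo(x,y,z,ydir):
    "shift in cm along current tool axes to (x,y,z), and tool yaw so tool y points at ydir degrees (mod 180)"
    s=status.get_state();R=np.array(s["orientation"])
    d=R.T@(np.array([x,y,z])-s["position"])*100
    a=np.degrees(np.arctan2(R[1,1],R[0,1])); dy=(a-ydir+90)%180-90
    print("t",round(s["t"],2),"pos",np.round(s["position"],4),"shift",np.round(d,2),"yaw",round(dy,2),"ydir",round(a,2),"tilt",np.round(R[:2,2],4),"F",np.round(s["ft_force"],1),"w",round(s["gripper_width"],4))
E
python3 -m handwheel '{"xyz":[[-2.6,-2.7,0.1],[-2.6,-2.7,0.1],[-2.6,-2.7,0.1],[-2.6,-2.7,0.1],[-2.6,-2.7,0.1],[-2.6,-2.7,0.1],[-2.6,-2.7,0.1],[-2.6,-2.7,0.1],[-2.6,-2.7,0.1],[-2.6,-2.7,0.1],[-2.6,-2.7,0.1],[-2.6,-2.7,0.1],[-2.6,-2.7,0.1],[-2.6,-2.7,0.1],[-2.6,-2.7,0.1],[-2.6,-2.7,0.1],[-2.6,-2.7,0.1],[-2.6,-2.7,0.1],[-2.6,-2.7,0.1],[-2.6,-2.7,0.1]],"yaw":[0,0,0,0,0,0,0,0,0,0,0,0,0,0,0,0,0,0,0,0],"fingers":[1,1,1,1,1,1,1,1,1,1,1,1,1,1,1,1,1,1,1,1]}' && python3 -m handwheel '{"xyz":[[0,0,1],[0,0,1],[0,0,1],[0,0,1]],"yaw":[-3.9,-3.9,0,0],"fingers":[1,1,1,1]}'
python3 - <<'E'
from h import *
todo(.517,-.140,.15,70.9)
p=snap("wrist"); import pickle; pickle.dump(p,open("w1.pkl","wb"))
cv2.imwrite("pics/w1.png",cv2.resize(p["pixels"],(800,600),interpolation=cv2.INTER_CUBIC))
E
```

```text
t: 1.77
position: [0.5135, -0.139, 0.2111]
orientation: [[-0.892, 0.453, -0.0], [0.453, 0.892, 0.0], [0.0, 0.0, -1.0]]
ft_force: [1.0, 0.5, 0.8]
gripper_width: 0.0854
grip_force: 0.0
t: 2.1
position: [0.5131, -0.1372, 0.1703]
orientation: [[-0.944, 0.329, -0.001], [0.329, 0.944, 0.0], [0.001, 0.0, -1.0]]
ft_force: [-0.1, -0.4, 0.7]
gripper_width: 0.0855
grip_force: 0.0
t 2.1 pos [ 0.5131 -0.1372  0.1703] shift [-0.46 -0.14  2.03] yaw -0.13 ydir 70.77 tilt [-0.0006  0.0003] F [-0.1 -0.4  0.7] w 0.0855
```

View pics/w1.png

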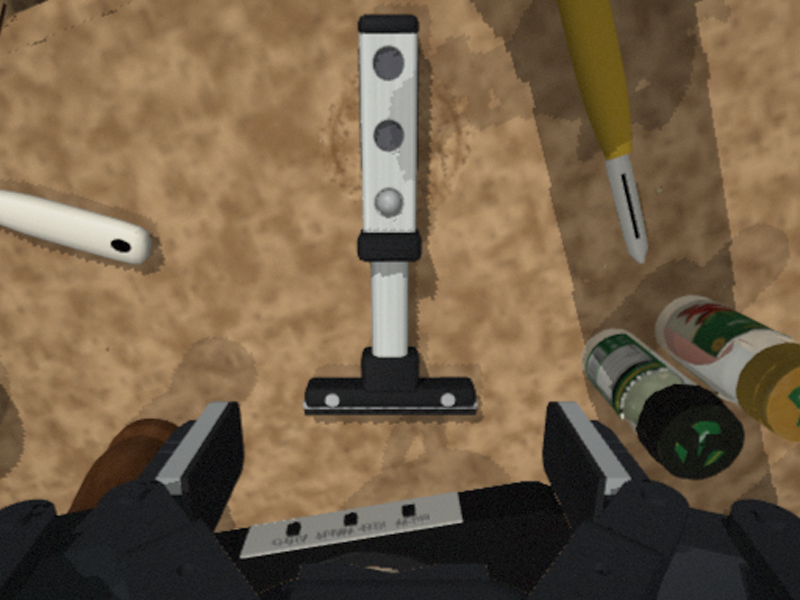

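The wrist view shows the squeegee aligned with the tool. The pin is at (388,202), the head screws at (332,400) and (448,400), and the rear hole at (388,63).

Run:
```python
from h import *
import pickle
p=pickle.load(open("w1.pkl","rb"))
r=lambda u,v,z: ray(p,u*.64,v*.64,z)[:2]
pin=r(388,202,.029);h=r(388,63,.024);s=(r(332,400,.022)+r(448,400,.022))/2;end=r(388,17,.02);m=r(391,262,.02);hd=r(390,355,.021)
u=(s-h)/np.linalg.norm(s-h);print(pin,h,s,np.degrees(np.arctan2(u[1],u[0])),np.linalg.norm(pin-h),(s-pin)@u,(end-pin)@u,(m-pin)@u,(hd-pin)@u)
b=pin+u*.054;print(b);todo(b[0],b[1],.004,np.degrees(np.arctan2(u[1],u[0]))+90)
```

```text
[ 0.46711113 -0.12437189] [ 0.40212642 -0.10149839] [ 0.58237436 -0.16375047] -19.053332337603504 0.0688927430589686 0.12180360903413191 -0.09051509306965044 0.034865259752100614 0.09207375495506769
[ 0.51815275 -0.14200009]
t 2.15 pos [ 0.512  -0.1366  0.1685] shift [-0.82 -0.29 16.44] yaw -0.14 ydir 70.81 tilt [-0.0038  0.0006] F [-0.4  0.9 -1. ] w 0.0856
```

```bash
python3 -m handwheel '{"xyz":[[-0.7,-0.3,2.5],[0,0,2.5],[0,0,2.5],[0,0,2.5],[0,0,2],[0,0,1.5],[0,0,0.5],[0,0,0],[0,0,0]],"yaw":[0,0,0,0,0,0,0,0,0],"fingers":[1,1,1,1,1,0.8,0.7,0.6,0.6]}'
python3 -c "
from h import *
todo(.518,-.142,.004,70.9)"
```

```text
t: 2.9
position: [0.5194, -0.1423, 0.0317]
orientation: [[-0.945, 0.328, 0.0], [0.328, 0.945, -0.0], [-0.0, -0.0, -1.0]]
ft_force: [0.2, -0.2, 0.5]
gripper_width: 0.0514
grip_force: 0.0
t 2.9 pos [ 0.5194 -0.1423  0.0317] shift [ 0.15 -0.02  2.77] yaw -0.02 ydir 70.88 tilt [ 0.0004 -0.0001] F [ 0.2 -0.2  0.5] w 0.0514
```

```bash
python3 -m handwheel '{"xyz":[[0.1,0,1.2],[0,0,1.1],[0,0,0.4],[0,0,0],[0,0,0],[0,0,0],[0,0,0],[0,0,0],[0,0,0],[0,0,0],[0,0,0],[0,0,0]],"yaw":[0,0,0,0,0,0,0,0,0,0,0,0],"fingers":[0.6,0.6,0.6,0.6,0,0,0,0,0,0,0,0]}'
python3 -m handwheel '{"xyz":[[0,0,-1],[0,0,-2],[0,0,-3],[0,0,0],[0,0,0]],"yaw":[0,0,0,0,0],"fingers":[0,0,0,0,0]}'
python3 - <<'E'
from h import *
todo(.487,.2167,.1,87.1)
p=snap("wrist"); import pickle; pickle.dump(p,open("w2.pkl","wb"))
cv2.imwrite("pics/w2.png",p["pixels"])
E
```

```text
t: 3.9
position: [0.5185, -0.1423, 0.0048]
orientation: [[-0.945, 0.328, 0.001], [0.328, 0.945, -0.0], [-0.001, 0.0, -1.0]]
ft_force: [-1.4, -0.5, 5.2]
gripper_width: 0.0199
grip_force: 59.7
t: 4.32
position: [0.5191, -0.1422, 0.0657]
orientation: [[-0.945, 0.327, 0.003], [0.327, 0.945, -0.0], [-0.003, 0.001, -1.0]]
ft_force: [0.5, -0.5, -4.1]
gripper_width: 0.0203
grip_force: 59.3
t 4.32 pos [ 0.5191 -0.1422  0.0657] shift [14.77 32.86 -3.45] yaw -16.21 ydir 70.89 tilt [ 0.003  -0.0004] F [ 0.5 -0.5 -4.1] w 0.0203
```

View pics/w2.png

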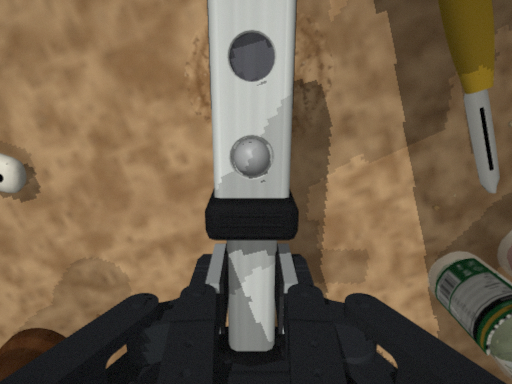

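The tube is held firmly between the pads with the collar just behind them and the pin upwards. I'll lift it clear of the jars and carry it over the tray.

```bash
python3 -m handwheel '{"xyz":[[0,0,-2.5],[0,0,-3.5],[0,0,-3.5],[0.5,1.2,-0.5],[1.3,3,0],[1.5,3.3,0],[1.5,3.3,0],[1.5,3.3,0],[1.5,3.3,0],[1.5,3.3,0],[1.5,3.3,0],[1.5,3.3,0],[1.5,3.3,0],[1.5,3.3,0],[1,2.3,0],[0,0,0],[0,0,0],[0,0,0],[0,0,0],[0,0,0]],"yaw":[0,0,0,0,0,0,0,0,0,0,0,0,0,0,0,-4,-6,-4,-2.2,0],"fingers":[0,0,0,0,0,0,0,0,0,0,0,0,0,0,0,0,0,0,0,0]}'
python3 - <<'E'
from h import *
todo(.4867,.2167,.1,87.1)
p=snap("wrist");q=snap("top"); import pickle; pickle.dump((p,q),open("w3.pkl","wb"))
A=q["pixels"][110:250,80:200]
cv2.imwrite("pics/w3.png",np.hstack([cv2.resize(p["pixels"],(430,322)),cv2.resize(A,(276,322),interpolation=cv2.INTER_CUBIC)]))
E
```

```text
t: 6.03
position: [0.4815, 0.2527, 0.1625]
orientation: [[-0.999, 0.05, -0.003], [0.05, 0.999, -0.002], [0.003, -0.002, -1.0]]
ft_force: [-0.1, -0.4, -2.4]
gripper_width: 0.0205
grip_force: 59.8
t 6.03 pos [0.4815 0.2527 0.1625] shift [-0.71 -3.56  6.26] yaw 0.05 ydir 87.15 tilt [-0.0031 -0.0018] F [-0.1 -0.4 -2.4] w 0.0205
```

View pics/w3.png

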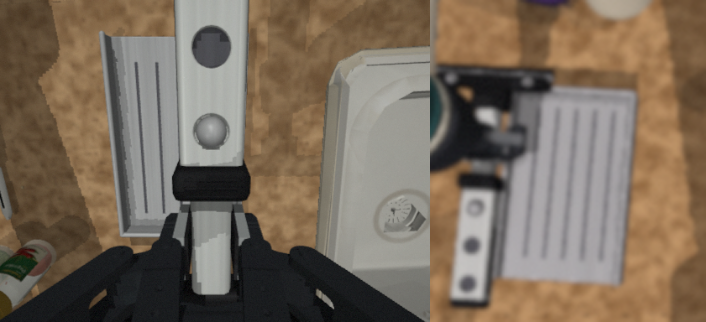

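I overshot 36 mm to the left, so I'll shift back, go lower, and check the tray edges again.

```bash
python3 -m handwheel '{"xyz":[[-0.4,-1.8,2],[-0.3,-1.8,2.5],[0,0,2],[0,0,0.5],[0,0,0],[0,0,0]],"yaw":[0,0,0,0,0,0],"fingers":[0,0,0,0,0,0]}'
python3 - <<'E'
from h import *
todo(.4867,.2167,.008,87.1)
p=snap("wrist"); import pickle; pickle.dump(p,open("w4.pkl","wb"))
cv2.imwrite("pics/w4.png",cv2.resize(p["pixels"],(800,600),interpolation=cv2.INTER_CUBIC))
c,s_=np.cos(np.radians(-2.87)),np.sin(np.radians(-2.87))
for X in [(-.105,.065,.027),(-.105,-.065,.027),(-.105,.068,.0),(-.105,-.068,0),(.105,.065,.004),(.105,-.065,.004)]:
    print(X,np.array(proj(p,(.4667+c*X[0]-s_*X[1],.2177+s_*X[0]+c*X[1],X[2])))/.64)
E
```

```text
t: 6.63
position: [0.488, 0.2178, 0.0946]
orientation: [[-0.999, 0.05, 0.0], [0.05, 0.999, 0.0], [-0.0, 0.0, -1.0]]
ft_force: [0.7, -0.3, -2.0]
gripper_width: 0.0203
grip_force: 59.7
t 6.63 pos [0.488  0.2178 0.0946] shift [ 0.13 -0.12  8.66] yaw 0.01 ydir 87.11 tilt [0.0001 0.0004] F [ 0.7 -0.3 -2. ] w 0.0203
(-0.105, 0.065, 0.027) [ 5.73086726e+02 -3.91532405e-01]
(-0.105, -0.065, 0.027) [2.08150689e+02 2.82025604e-02]
(-0.105, 0.068, 0.0) [558.29046238  17.43308647]
(-0.105, -0.068, 0) [223.29077075  17.82393646]
(0.105, 0.065, 0.004) [516.57676971 468.53461916]
(0.105, -0.065, 0.004) [266.76939463 468.93083362]
```

View pics/w4.png

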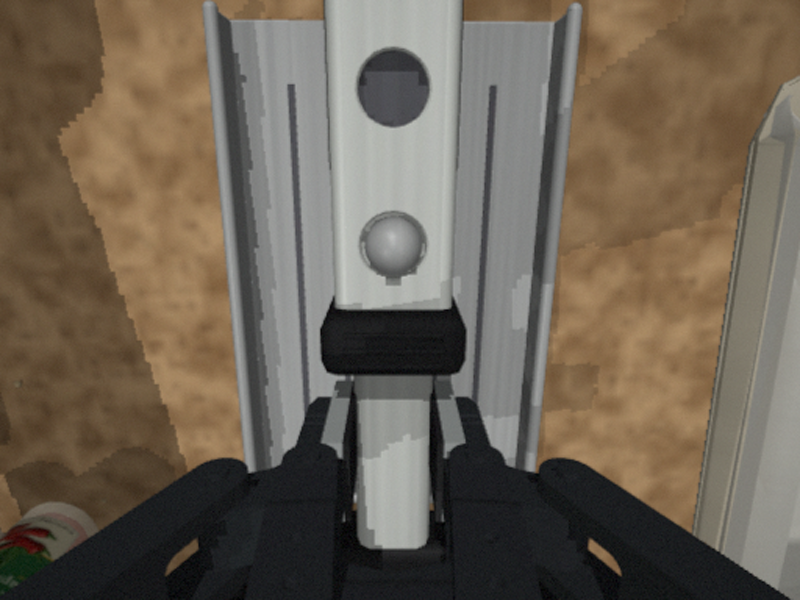

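The squeegee is centred in the tray: wall outer edges at 204 and 582, pin at 393. The tray's front edge, at row 20, puts the tray about 2 mm farther out than I estimated, so no x shift is needed. Next I'll lower it.

```bash
python3 -m handwheel '{"xyz":[[0,0,2],[0,0,2.5],[0,0,2],[0,0,1],[0,0,0.5],[0,0,0.2],[0,0,0],[0,0,0]],"yaw":[0,0,0,0,0,0,0,0],"fingers":[0,0,0,0,0,0,0,0]}'
```

```text
t: 7.35
position: [0.4888, 0.2175, 0.0134]
orientation: [[-0.999, 0.051, 0.002], [0.051, 0.999, 0.001], [-0.002, 0.001, -1.0]]
ft_force: [0.5, -0.4, -2.3]
gripper_width: 0.0206
grip_force: 59.7
```

```bash
python3 -m handwheel '{"xyz":[[0,0,0.25],[0,0,0.15],[0,0,0.05],[0,0,0]],"yaw":[0,0,0,0],"fingers":[0,0,0,0]}'; python3 -m handwheel '{"xyz":[[0,0,0],[0,0,0],[0,0,0],[0,0,-2],[0,0,-3],[0,0,-3],[0,0,-2],[0,0,0],[0,0,0],[0,0,0]],"yaw":[0,0,0,0,0,0,0,0,0,0],"fingers":[0.5,0.5,0.5,0.5,0.5,0.5,0.5,0.4,0,0]}'
python3 - <<'E'
from h import *
todo(.4887,.2167,.1,87.1)
p=snap("wrist"); import pickle; pickle.dump(p,open("w5.pkl","wb"))
cv2.imwrite("pics/w5.png",cv2.resize(p["pixels"],(800,600),interpolation=cv2.INTER_CUBIC))
E
```

```text
t: 7.68
position: [0.4884, 0.2173, 0.0088]
orientation: [[-0.999, 0.051, 0.001], [0.051, 0.999, 0.001], [-0.001, 0.001, -1.0]]
ft_force: [-1.1, -1.5, 4.2]
gripper_width: 0.0206
grip_force: 60.8
t: 8.52
position: [0.4874, 0.2168, 0.1073]
orientation: [[-0.999, 0.051, -0.001], [0.051, 0.999, -0.0], [0.001, -0.0, -1.0]]
ft_force: [-0.1, 0.6, -0.5]
gripper_width: 0.0109
grip_force: 0.0
t 8.52 pos [0.4874 0.2168 0.1073] shift [-0.14 -0.    0.73] yaw -0.01 ydir 87.09 tilt [-0.0008 -0.0003] F [-0.1  0.6 -0.5] w 0.0109
```

View pics/w5.png

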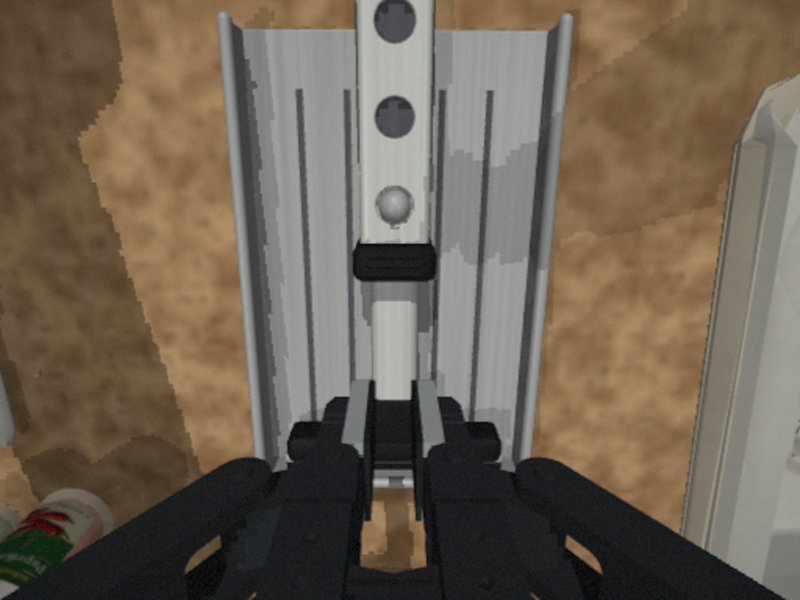

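The squeegee lies flat and centred in the tray, with the pin at (394,205). Next I'll shut the fingers and position them over the pin, just behind the collar.

Run:
```python
from h import *
import pickle
p=pickle.load(open("w5.pkl","rb"))
r=lambda u,v,z: ray(p,u*.64,v*.64,z)[:2]
print("pin",r(394,206,.031),"collar rear top",r(394,242,.036),"hole2",r(394.5,117,.028),"hole3",r(395,20,.028),"tray front",r(394,30,.004))
pin=r(394,206,.032); u=np.array([np.cos(np.radians(-2.9)),np.sin(np.radians(-2.9))])
todo(*(pin+.002*u),.05,87.1)
```

```text
pin [0.43451831 0.21943431] collar rear top [0.44865571 0.21870131] hole2 [0.39974284 0.22141111] hole3 [0.36515428 0.22334976] tray front [0.36396179 0.22309838]
t 8.57 pos [0.4871 0.2166 0.1068] shift [5.07 0.02 5.69] yaw -0.01 ydir 87.09 tilt [-0.0017 -0.0009] F [ 0.1 -0.3  0.1] w 0.0037
```

```bash
python3 -m handwheel '{"xyz":[[1.5,0,0],[2,0,0],[1.5,0,1],[0,0,2],[0,0,2],[0,0,0.7],[0,0,0],[0,0,0]],"yaw":[0,0,0,0,0,0,0,0],"fingers":[0,0,0,0,0,0,0,0]}'; python3 -c "
from h import *
todo(.4365,.2195,.028,87.1)"
```

```text
t: 9.23
position: [0.4377, 0.2191, 0.0502]
orientation: [[-0.999, 0.051, -0.001], [0.051, 0.999, -0.001], [0.001, -0.001, -1.0]]
ft_force: [0.3, -0.1, -0.1]
gripper_width: -0.0001
grip_force: 0.0
t 9.23 pos [0.4377 0.2191 0.0502] shift [0.12 0.04 2.22] yaw -0.04 ydir 87.06 tilt [-0.0015 -0.0012] F [ 0.3 -0.1 -0.1] w -0.0001
```

```bash
python3 -m handwheel '{"xyz":[[0.1,0,0.6],[0,0,0.6],[0,0,0.4],[0,0,0.2],[0,0,0.2],[0,0,0.1],[0,0,0],[0,0,0]],"yaw":[0,0,0,0,0,0,0,0],"fingers":[0,0,0,0,0,0,0,0]}'; python3 -c "
from h import *
todo(.4365,.2195,.028,87.1)"
```

```text
t: 9.9
position: [0.4371, 0.2197, 0.0301]
orientation: [[-0.999, 0.051, 0.0], [0.051, 0.999, 0.0], [-0.0, 0.0, -1.0]]
ft_force: [-1.3, 0.1, 4.0]
gripper_width: 0.0003
grip_force: 2.5
t 9.9 pos [0.4371 0.2197 0.0301] shift [ 0.06 -0.02  0.21] yaw -0.02 ydir 87.08 tilt [0.0003 0.0003] F [-1.3  0.1  4. ] w 0.0003
```

The pin is being pressed, with 4 N on the fingers. I'll go down to flush.

```bash
python3 -m handwheel '{"xyz":[[0,0,0.1],[0,0,0.1],[0,0,0.1],[0,0,0],[0,0,0]],"yaw":[0,0,0,0,0],"fingers":[0,0,0,0,0]}'; python3 -c "
from h import *
todo(.4365,.2195,.028,87.1)"
```

```text
t: 10.32
position: [0.4371, 0.2197, 0.0279]
orientation: [[-0.999, 0.051, 0.0], [0.051, 0.999, 0.001], [-0.0, 0.001, -1.0]]
ft_force: [-3.1, -2.1, 14.2]
gripper_width: -0.0002
grip_force: 7.2
t 10.32 pos [0.4371 0.2197 0.0279] shift [ 0.06 -0.02 -0.01] yaw -0.03 ydir 87.07 tilt [0.0003 0.0006] F [-3.1 -2.1 14.2] w -0.0002
```

It's flush and resting on the sleeve top. Now I'll push the collar towards the blade.

```bash
python3 -m handwheel '{"xyz":[[-0.2,0,0],[-0.2,0,0],[-0.2,0,0],[-0.2,0,0],[-0.2,0,0],[0,0,0]],"yaw":[0,0,0,0,0,0],"fingers":[0,0,0,0,0,0]}'
```

```text
t: 10.82
position: [0.4384, 0.2196, 0.0276]
orientation: [[-0.999, 0.048, -0.016], [0.048, 0.999, -0.002], [0.016, -0.003, -1.0]]
ft_force: [-23.6, 0.8, 35.4]
gripper_width: 0.0001
grip_force: 17.8
```

```bash
python3 -m handwheel '{"xyz":[[0,0,-0.1],[0,0,-0.1],[0,0,0]],"yaw":[0,0,0],"fingers":[0,0,0]}'; python3 -c "
from h import *
todo(.4365,.2195,.028,87.1)"
```

```text
t: 11.07
position: [0.4434, 0.2195, 0.0287]
orientation: [[-0.999, 0.049, -0.006], [0.049, 0.999, -0.001], [0.006, -0.001, -1.0]]
ft_force: [-8.1, 2.1, 8.3]
gripper_width: 0.0
grip_force: 5.1
t 11.07 pos [0.4434 0.2195 0.0287] shift [ 0.69 -0.04  0.07] yaw 0.07 ydir 87.17 tilt [-0.0058 -0.0006] F [-8.1  2.1  8.3] w 0.0
```

The tip had been stuck by friction. Now it has slid forward to the collar with 8 N down, so I'll keep pushing, with a look at the forces.

```bash
python3 -m handwheel '{"xyz":[[-0.15,0,0.05],[-0.15,0,0],[-0.15,0,0],[-0.15,0,0],[0,0,0]],"yaw":[0,0,0,0,0],"fingers":[0,0,0,0,0]}'; python3 -c "
from h import *
todo(.4365,.2195,.028,87.1)"
```

```text
t: 11.48
position: [0.4457, 0.2194, 0.0281]
orientation: [[-0.999, 0.048, -0.013], [0.048, 0.999, -0.002], [0.013, -0.003, -1.0]]
ft_force: [-16.6, 2.3, 18.2]
gripper_width: 0.0002
grip_force: 11.2
t 11.48 pos [0.4457 0.2194 0.0281] shift [ 0.92 -0.04  0.02] yaw 0.15 ydir 87.25 tilt [-0.0134 -0.0019] F [-16.6   2.3  18.2] w 0.0002
```

```bash
python3 -m handwheel '{"xyz":[[-0.2,0,-0.03],[-0.2,0,-0.03],[-0.2,0,-0.03],[-0.2,0,-0.03],[0,0,0]],"yaw":[0,0,0,0,0],"fingers":[0,0,0,0,0]}'; python3 -c "
from h import *
todo(.4365,.2195,.028,87.1)"
```

```text
t: 11.9
position: [0.4583, 0.2187, 0.0287]
orientation: [[-0.999, 0.05, -0.004], [0.05, 0.999, -0.001], [0.004, -0.001, -1.0]]
ft_force: [-4.6, 1.1, -2.1]
gripper_width: 0.0001
grip_force: 2.3
t 11.9 pos [0.4583 0.2187 0.0287] shift [ 2.18 -0.03  0.08] yaw 0.06 ydir 87.16 tilt [-0.0044 -0.0007] F [-4.6  1.1 -2.1] w 0.0001
```

The pin has gone under and the sleeve is sliding. About 19 mm remain.

```bash
python3 -m handwheel '{"xyz":[[-0.25,0,0],[-0.25,0,0],[-0.25,0,0],[-0.2,0,0],[-0.2,0,0],[-0.1,0,0],[0,0,0]],"yaw":[0,0,0,0,0,0,0],"fingers":[0,0,0,0,0,0,0]}'; python3 -c "
from h import *
todo(.477,.218,.028,87.1)"
```

```text
t: 12.48
position: [0.4743, 0.2174, 0.0296]
orientation: [[-0.999, 0.052, 0.001], [0.052, 0.999, 0.0], [-0.001, 0.0, -1.0]]
ft_force: [-0.2, -0.6, 0.5]
gripper_width: -0.0001
grip_force: 0.2
t 12.48 pos [0.4743 0.2174 0.0296] shift [-0.27  0.07  0.16] yaw -0.06 ydir 87.04 tilt [0.0014 0.    ] F [-0.2 -0.6  0.5] w -0.0001
```

```bash
python3 -m handwheel '{"xyz":[[-0.1,0,0],[-0.1,0,0],[-0.1,0,0],[0,0,0]],"yaw":[0,0,0,0],"fingers":[0,0,0,0]}'; python3 -m handwheel '{"xyz":[[-0.1,0,0],[-0.1,0,0],[-0.1,0,0],[0,0,0]],"yaw":[0,0,0,0],"fingers":[0,0,0,0]}'
```

```text
t: 12.82
position: [0.4764, 0.2174, 0.0296]
orientation: [[-0.999, 0.051, -0.0], [0.051, 0.999, -0.0], [0.0, -0.0, -1.0]]
ft_force: [-2.7, -1.7, 1.0]
gripper_width: 0.0
grip_force: 1.2
t: 13.15
position: [0.4776, 0.2174, 0.0293]
orientation: [[-0.999, 0.05, -0.004], [0.05, 0.999, -0.001], [0.004, -0.001, -1.0]]
ft_force: [-6.8, -0.2, 5.8]
gripper_width: 0.0002
grip_force: 3.5
```

Resistance is building where the next hole should lock. I'll back off, lift and look.

```bash
python3 -m handwheel '{"xyz":[[0.4,0,0],[0.3,0,-0.5],[0,0,-2.5],[0,0,-3],[0,0,-3],[0,0,0],[0,0,0]],"yaw":[0,0,0,0,0,0,0],"fingers":[0,0,0,0,0,0,0]}'
python3 - <<'E'
from h import *
todo(.477,.218,.1,87.1)
p=snap("wrist");q=snap("scene"); import pickle; pickle.dump((p,q),open("w6.pkl","wb"))
cv2.imwrite("pics/w6.png",np.hstack([cv2.resize(p["pixels"],(480,360)),cv2.resize(q["pixels"][125:200,125:230],(320,360),interpolation=cv2.INTER_CUBIC)]))
E
```

```text
t: 13.73
position: [0.4744, 0.2185, 0.1218]
orientation: [[-0.999, 0.051, 0.006], [0.051, 0.999, 0.003], [-0.005, 0.003, -1.0]]
ft_force: [0.1, 0.6, -0.2]
gripper_width: -0.0001
grip_force: 0.0
t 13.73 pos [0.4744 0.2185 0.1218] shift [-0.25 -0.05  2.18] yaw -0.03 ydir 87.07 tilt [0.0056 0.0029] F [ 0.1  0.6 -0.2] w -0.0001
```

View pics/w6.png

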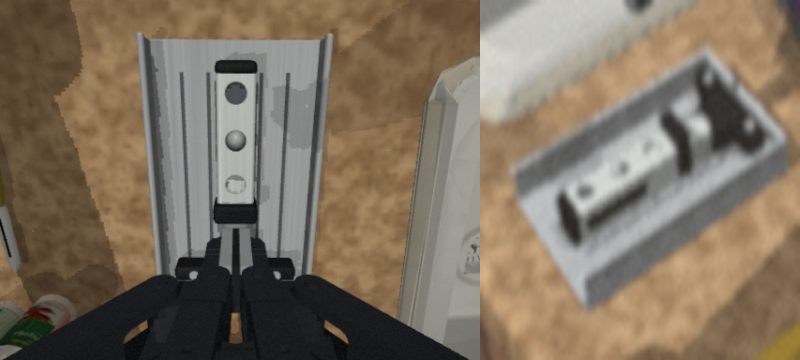

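The pin is up in the middle hole at (236,140). The handle end, at row 62, lies inside the tray's front edge at row 40. I'll check the numbers.

Run:
```python
from h import *
import pickle
p,_=pickle.load(open("w6.pkl","rb")); k=512/480
r=lambda u,v,z: ray(p,u*k,v*k,z)[:2]
f=r(236,39.5,.004);e=r(235.5,61,.028);pn=r(235.5,140,.032);c=r(235.5,204,.036)
print("front",f,"end top",e,"pin",pn,"collar rear",c,"pin-front",np.linalg.norm(pn-f),"end-front",np.linalg.norm(e-f),"collar-pin",np.linalg.norm(c-pn))
q=pickle.load(open("w5.pkl","rb"))["pixels"];g=lambda i:cv2.cvtColor(i,cv2.COLOR_BGR2GRAY)
print(g(q)[116:148:2,252]);print(g(p["pixels"])[134:166:2,251])
```

```text
front [0.36370502 0.2243581 ] end top [0.38054368 0.22301314] pin [0.43557276 0.22013452] collar rear [0.48505163 0.21754477] pin-front 0.07199174148627066 end-front 0.01689228403752994 collar-pin 0.04954659684034172
[179 166 121 139 155 175 180 171 157 145 131 112  92  85 138 139]
[177 177 166 138 155 175 179 167 150 138 119  96  73  47 181 175]
```

```bash
python3 -c "
from rig import job
print(job.hand_in())"
```

```text
the job is handed in; nothing more can be done
None
```

The squeegee lies flat in the tray, blade at the closed end and pin up, with the handle one hole shorter and about 14 mm inside the open edge; I handed the job in at about 14 s, and no verdict was shown.

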